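Set the stop to the blue-banded setting bar

TASK

Set the stop on the stand with the blue-banded setting bar: lay the bar flat on the stand's plate, pointing in line with the arm, and slide its end in under the stop's brass foot. Then turn the green driver clockwise until the foot just bears lightly on the bar, and let go, leaving the bar under the foot. Leave the thinner red-banded bar alone.

Things in the scene. Friction and masses are not known exactly. Their poses are not given: they have to be found in the camera images.
- stop_stand: Fixed stand. Origin: on stop screw axis, plate underside; z up, x to column. Plate 12 mm thick, x -175 to 75, 90 wide; column x 32 to 72, 74 high; arm x -18 to 72, 44 wide, z 56 to 74 mm. Brass foot (16 mm across) hangs under the arm on the axis, so a bar goes in along +x: lower it with its centre at x = -130, slide it to x = -80 mm (end then 10 mm past the axis, 22 mm from column).
- stop_driver (a joint): Green driver on the screw axis, rad, clockwise from above; starts 0.2 to 0.5, ends 0 and 2.3, light friction, stays put. Grip bar 48 long, 13 wide, 26 mm high, middle 108 mm above stand origin, height constant. At q it lies 1.5 - q counter-clockwise of stand x (arm). Foot underside at 46 - 10 q mm: meets the bar on the plate at 1.4; sprung (0.5 N/mm). Right at 1.5: grip in line with arm.
- setting_bar: The right bar: aluminium with two blue bands near each end, 180 long (x), 28 wide (y), 20 mm high, about 0.2 kg. Origin: centre of its underside, z up. Both ends alike. Lies on the cabinet top beside the stand, left or right, its length within 0.35 rad of the robot's x; grip it across the 28 mm at its middle.
- thin_bar: The wrong bar: like the other, 180 x 28 mm, but with red bands and only 12 mm high. Origin: centre of its underside. Lies on the other side of the stand; leave it alone.

How it is judged:
On the way:
1. the blue-banded bar lies on the plate under the foot, before the driver is turned down (y of stop_stand in the frame of setting_bar between -0.014 and 0.014 m and x of stop_stand in the frame of setting_bar between -0.09 and 0.09 m and height (world z) of setting_bar below 0.018 m and value of joint stop_driver below 1.2 rad), for 0.2 s.
At the end, for the whole second after the job is handed in: The blue-banded bar lies flat and at rest on the stand's plate, within 15 degrees of the arm's direction, with the stop screw's axis over it; the driver stands between 1.3 and 1.75 rad (foot from 1 mm above the bar to pressing on it with about 2 N) (y of stop_stand in the frame of setting_bar between -0.014 and 0.014 m and x of stop_stand in the frame of setting_bar between -0.09 and 0.09 m and z of setting_bar in the frame of stop_stand between 0.009 and 0.015 m and angle between setting_bar's own z axis and vertical below 0.06 rad and angle between the x axis of setting_bar and the x axis of stop_stand, either way round below 0.26 rad and value of joint stop_driver between 1.3 and 1.75 rad and linear speed of setting_bar below 0.02 m/s); the robot touches nothing.
It fails at once if the red-banded thin bar is moved by more than 25 mm (distance of thin_bar from where it was at the start of the episode above 0.025 m).
It also fails if it takes over 53 s, if anything falls off the work surface, if the arm or the gripper's body presses on something with over 40 N, if the wrist force passes 120 N, or if a joint passes its speed limit or range.

ROBOT

A 7-joint arm with a two-finger parallel gripper is mounted at the origin on a cart in front of the work surface, level with it; the furniture and walls round the work are solid. World frame = base frame: x ahead of the robot, y to its left, z up, the work surface at z = 0. Lengths are in m, angles in rad, forces in N, time in s.
With the tool pointing down it reaches from about 0.4 to 0.9 m from the base axis. Payload 5.5 kg.
Tool frame: the origin (TCP) lies midway between the tips of the shut fingers; the grasp point (between the pads) lies 19 mm behind it; z points along the fingers, x is the direction in which the jaws open and shut, and the axes are right-handed (so a half turn about z gives the same grasp; the last joint's range is limited). The gripper opens to 92 mm and grips with 3 to 60 N. Pads are 19 mm wide; open, the fingers measure 130 mm over their backs; the gripper's body (75 mm by 190 mm) begins 47 mm behind the grasp point.
Start: joints at [1.456, 0.501, -0.427, 1.55, 0.221, 1.138, -0.21], TCP at [0.24, -0.604, 0.19] pointing down, gripper open.
Joint ranges: [-2.88, 2.88], [-0.31, 2.03], [-1.54, 1.56], [0.2, 2.42], [-1.41, 4.55], [0.19, 2.02], [-2.57, 2.57]. Speed limits (rad/s): [2.57, 2.57, 3.14, 3.14, 3.14, 3.14, 3.14].

INTERFACE

Orientations are given as a unit quaternion [w, x, y, z].
In Python, from station import arm gives the robot as it stands.
- The arm moves only by the shell command python3 -m inch 'ROWS' [FORCE]. ROWS is JSON, a list of rows, each an object with "dp": the shift along the world's x, y, z in mm, a list of three; "dr": the turn, a rotation vector about the world's x, y, z in rad, a list of three; "claw": the closure, from 0 (fully open) to 1 (shut). A call has 1 to 10 rows; each row is the pose to reach, as a shift and turn from the pose measured when the call began; what a row does not reach only later rows make up. A row lasts 1/8 s, in which the tool goes at most 62.5 mm and 10.7 degrees, less where a joint would pass 70% of its speed; a pose out of reach is approached as far as the arm can. A call with a gripper value outside its range is refused whole. The fingers move at their own pace and stop on an object; FORCE is the grip in N (left out, the last holds). Time passes only in rows, so rows that repeat a pose let the fingers close. It gives the time, the measured TCP pose, the force and the opening at its end, in the units of the state.
- arm.sense(): the state, without advancing time (a new reading comes with each control period).
- arm.camera(name): name is "side" or "top" or "wrist"; returns (picture, depth): 384x512x3 uint8, red, green, blue; 384x512 float32, m along the optical axis (not along the pixel's ray), 0 where there is no reading.
- arm.calibration(name): a dict with "intrinsics" (3x3 intrinsics, pixels), "origin" and "orientation" of the camera in the world. Camera axes: x right, y down, z forward; pixel columns grow to the right and rows downward; lengths in m; the calibration is good to about 2 mm. A picture is of the moment at which its call begins: read the wrist's pose just before it. calibration takes no time and is no camera call; for the wrist camera it gives the pose at the moment of the call.
- arm.sign_off(): hands the job in, once; it reports no verdict.
Trained networks look in the newest picture that a camera, given by its name, has taken for a name from the list of things; names that differ only in an ending like _2 or _b are one class to them, and where a whole thing is asked for, a point or a joint stands for the part that bears it (a point fixed in the world has none). Each returns a list of dicts, best first, with "p" (0 to 1); they miss things now and then, are a little off and sometimes report something else, mostly with a low value. They report only what shows in the picture. A call takes as long as a camera call.
- arm.trace(camera, query): "pixels" (384x512 bool, what is visible of it) and "centre" ([column, row] as shares, 0 to 1, of the picture: columns of its width, rows of its height, amid what is visible of it).
- arm.place_of(camera, query): "centre" ([column, row] as shares, 0 to 1, of the picture: columns of its width, rows of its height: a listed point, or the origin of a listed thing).
The state is a dict: "t": time; "joint_positions": joint angles; "qvel": joint speeds; "joint_efforts": joint torques, N m; "position": TCP position; "eef_rot": TCP orientation; "ft_force": force on the tool from outside, world axes, zero at the start; "wrist_torque": the same for the moment, N m; "width": opening from 0.0 (shut) to 1.0 (fully open).
Only numpy, scipy, OpenCV 4.12 (cv2) and the standard library are available. Lean on these libraries where they do the work, as an engineer would, in place of code of your own. Each camera call takes 0.05 s, during which the arm holds its last target.

## Working session

There is one attempt and no reset: what is moved stays moved. The work goes in short steps, Python scripts to look and compute and a shell command to move; the robot and the scene stay as the last step left them, time stands still between calls to the robot, and variables do not carry over. Pictures are saved under pics/ and viewed, and the job is handed in when it is done.

```bash
mkdir -p pics
cat > h.py <<'E'
import numpy as np, cv2
from scipy.spatial.transform import Rotation as R
from station import arm
def cal(n):
    c=arm.calibration(n); q=np.array(c["orientation"],float)
    M=q if q.shape==(3,3) else R.from_quat(q[[1,2,3,0]]).as_matrix()
    return np.array(c["intrinsics"]),np.array(c["origin"]),M
def pts(n,d):
    K,o,M=cal(n); v,u=np.mgrid[:384,:512]
    P=np.stack([(u-K[0,2])/K[0,0]*d,(v-K[1,2])/K[1,1]*d,d],-1)
    return P@M.T+o
def save(n,im): cv2.imwrite("pics/"+n+".png",im[...,::-1])
E
python3 - <<'E'
from h import *
s=arm.sense(); print({k:np.round(v,3) for k,v in s.items()})
for n in("top","side"):
    im,d=arm.camera(n); save(n+"0",im); P=pts(n,d)
    np.save(n+"0.npy",np.concatenate([P,im],-1))
    K,o,M=cal(n); print(n,o,M[:,2])
    for q in("setting_bar","thin_bar","stop_stand","stop_driver"):
        for t in arm.trace(n,q)[:2]:
            m=t["pixels"]&(d>0); p=P[m]
            if len(p)<5: continue
            print(q,round(t["p"],2),np.round(np.array(t["centre"])*[512,384]),m.sum(),np.round(np.median(p,0),3),np.round(np.percentile(p[:,2],[5,50,95]),3), cv2.minAreaRect(p[:,:2].astype(np.float32)))
E
```

```text
{'t': np.float64(0.0), 'joint_positions': array([ 1.456,  0.502, -0.427,  1.551,  0.221,  1.138, -0.21 ]), 'qvel': array([-0.   , -0.001, -0.   , -0.   ,  0.001, -0.001,  0.001]), 'joint_efforts': array([-0.0000e+00, -5.6659e+01, -5.8160e+00, -2.7912e+01, -6.9000e-02,
        3.1000e-02,  0.0000e+00]), 'position': array([ 0.239, -0.603,  0.189]), 'eef_rot': array([-0.001,  0.827, -0.562, -0.001]), 'ft_force': array([-0.019, -0.169, -0.747]), 'wrist_torque': array([ 0.028, -0.011,  0.018]), 'width': np.float64(1.0)}
top [ 0.42971838 -0.00487499  0.99244338] [ 0.09650891 -0.01110575 -0.99527016]
setting_bar 0.61 [128. 222.] 1119 [0.477 0.269 0.021] [0.006 0.021 0.024] ((0.479091078042984, 0.27129554748535156), (0.029833074659109116, 0.17834654450416565), 83.72665405273438)
thin_bar 0.78 [356. 215.] 1018 [ 0.492 -0.255  0.013] [0.007 0.013 0.016] ((0.4939187467098236, -0.25689488649368286), (0.03319859877228737, 0.18280619382858276), 82.1324691772461)
stop_driver 0.5 [229. 157.] 171 [0.605 0.03  0.121] [0.099 0.121 0.124] ((0.6109718680381775, 0.029385745525360107), (0.04585009440779686
[... 325 characters left out ...]
60.] 396 [ 0.486 -0.25   0.012] [0.004 0.012 0.015] ((0.489564448595047, -0.26283347606658936), (0.0596921406686306, 0.17689134180545807), 85.54042053222656)
stop_stand 0.73 [215. 179.] 179 [0.605 0.036 0.112] [0.002 0.112 0.122] ((0.6288890242576599, -0.04601607471704483), (0.040867023169994354, 0.2103375941514969), 17.893291473388672)
stop_stand 0.6 [224. 211.] 2825 [0.59  0.045 0.014] [0.008 0.014 0.088] ((0.555658221244812, -0.00692015141248703), (0.24837449193000793, 0.17528560757637024), 2.4029300212860107)
stop_driver 0.53 [217. 179.] 164 [0.605 0.038 0.113] [0.085 0.113 0.122] ((0.6305659413337708, -0.045369528234004974), (0.03432761877775192, 0.2105393409729004), 17.001476287841797)
```

View pics/top0.png

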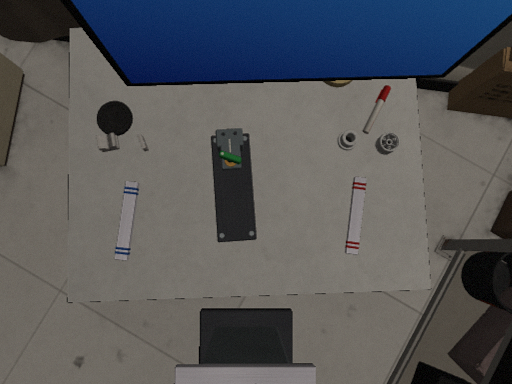

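View pics/side0.png

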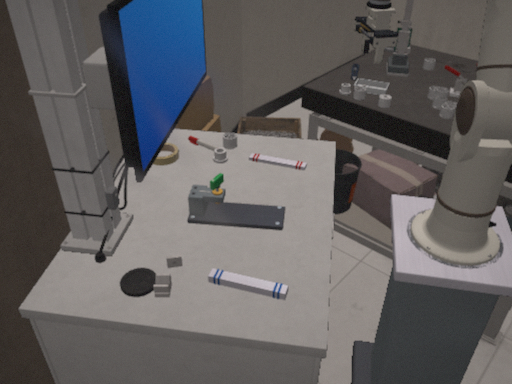

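Run:
```python
from h import *
for n in("top","side"):
    A=np.load(n+"0.npy");P=A[...,:3]
    near=(abs(P[...,1])<.13)&(P[...,0]>.35)&(P[...,0]<.75)
    for nm,lo,hi in(("plate",.008,.017),("arm",.068,.079),("drv",.112,.128)):
        m=near&(P[...,2]>lo)&(P[...,2]<hi); m=cv2.morphologyEx(m.astype(np.uint8),cv2.MORPH_OPEN,np.ones((3,3)))>0 if nm!="drv" else m
        p=P[m]
        print(n,nm,m.sum(),np.round(np.median(p,0),3),cv2.minAreaRect(p[:,:2].astype(np.float32)))
    for nm,yc,lo,hi in(("set",.27,.016,.026),("thin",-.256,.009,.018)):
        m=(abs(P[...,1]-yc)<.06)&(P[...,2]>lo)&(P[...,2]<hi)&(P[...,0]<.65)
        p=P[m]; print(n,nm,m.sum(),cv2.minAreaRect(p[:,:2].astype(np.float32)))
```

```text
top plate 3131 [0.531 0.024 0.013] ((0.5577990412712097, 0.028068289160728455), (0.24903878569602966, 0.08997499942779541), 4.246640682220459)
top arm 682 [0.649 0.034 0.075] ((0.6346541047096252, 0.03379955515265465), (0.09013332426548004, 0.059890661388635635), 4.011770725250244)
top drv 154 [0.607 0.032 0.121] ((0.6075920462608337, 0.03159157186746597), (0.04784480854868889, 0.013310677371919155), 70.8918685913086)
top set 1036 ((0.5248636603355408, 0.2972106635570526), (0.09921623021364212, 0.26146647334098816), 81.49296569824219)
top thin 945 ((0.5262939929962158, -0.27240079641342163), (0.0761822909116745, 0.24864807724952698), 88.09789276123047)
side plate 1762 [0.539 0.035 0.013] ((0.5554242134094238, 0.03022252582013607), (0.2477206438779831, 0.09560724347829819), 4.134655952453613)
side arm 374 [0.643 0.045 0.074] ((0.6328063607215881, 0.038556456565856934), (0.06168529391288757, 0.09258069843053818), 89.50096893310547)
side drv 89 [0.605 0.039 0.119] ((0.604605495929718, 0.03562292456626892), (0.04829399660229683, 0.016097992658615112), 71.32188415527344)
side set 853 ((0.5227004289627075, 0.296648770570755), (0.08984052389860153, 0.26476195454597473), 83.3366928100586)
side thin 349 ((0.5264763832092285, -0.2708967924118042), (0.24827176332473755, 0.09278051555156708), 1.1708993911743164)
```

Run:
```python
from h import *
for n in("top","side"):
    A=np.load(n+"0.npy");P=A[...,:3]
    for z0,z1 in((.1,.13),(.13,.3),(.3,.6),(.6,.9)):
      m=(P[...,2]>z0)&(P[...,2]<z1)&(P[...,0]>.2)&(P[...,0]<1)&(abs(P[...,1])<.6)
      p=P[m]
      for y0 in np.arange(-.6,.6,.2):
        q=p[(p[:,1]>=y0)&(p[:,1]<y0+.2)]
        if len(q)>8: print(n,z0,round(y0,1),len(q),np.round(np.percentile(q[:,0],[1,10,50,99]),2))
    for nm,c,lo,hi in(("set",(.479,.271),.0165,.026),("thin",(.494,-.257),.009,.018)):
        m=(np.hypot(P[...,0]-c[0],P[...,1]-c[1])<.105)&(P[...,2]>lo)&(P[...,2]<hi)
        p=P[m]; print(n,nm,m.sum(),p.mean(0),cv2.minAreaRect(p[:,:2].astype(np.float32)))
```

```text
top 0.1 0.0 171 [0.6  0.6  0.61 0.62]
top 0.13 -0.4 1660 [0.73 0.73 0.74 0.74]
top 0.13 -0.2 1926 [0.73 0.73 0.73 0.73]
top 0.13 0.0 1948 [0.72 0.72 0.72 0.73]
top 0.13 0.2 199 [0.72 0.72 0.72 0.72]
top 0.3 -0.4 6811 [0.73 0.73 0.74 0.74]
top 0.3 -0.2 8825 [0.73 0.73 0.73 0.73]
top 0.3 0.0 9636 [0.72 0.72 0.72 0.73]
top 0.3 0.2 1024 [0.72 0.72 0.72 0.72]
top set 995 [0.47829896 0.27121833 0.02126493] ((0.47966670989990234, 0.27174127101898193), (0.029545756056904793, 0.17916765809059143), 83.5773696899414)
top thin 933 [ 0.4919181  -0.25540176  0.01299727] ((0.4929524064064026, -0.2557082176208496), (0.029179569333791733, 0.18007990717887878), 82.2901840209961)
side 0.1 0.0 423 [0.59 0.6  0.82 0.84]
side 0.1 0.2 420 [0.83 0.84 0.88 0.92]
side 0.13 -0.6 169 [0.2  0.21 0.22 0.24]
side 0.13 -0.4 410 [0.73 0.73 0.73 0.74]
side 0.13 -0.2 680 [0.72 0.73 0.73 0.73]
side 0.13 0.0 2285 [0.72 0.72 0.83 0.84]
side 0.13 0.2 3178 [0.72 0.73 0.87 0.92]
side 0.3 -0.6 966 [0.2  0.21 0.23 0.27]
side 0.3 -0.4 1007 [0.73 0.73 0.73 0.74]
side 0.3 -0.2 2260 [0.72 0.73 0.73 0.73]
side 0.3 0.0 8054 [0.72 0.72 0.72 0.84]
side 0.3 0.2 9455 [0.72 0.72 0.85 0.92]
side set 810 [0.47567713 0.27459473 0.02028388] ((0.47718238830566406, 0.2732638418674469), (0.03268284350633621, 0.1797531396150589), 83.38623046875)
side thin 334 [ 0.48987736 -0.25196298  0.01263506] ((0.4910569190979004, -0.2530980706214905), (0.04014334827661514, 0.17994332313537598), 82.010986328125)
```

```bash
python3 -m inch '[{"dp":[40,35,20],"dr":[0,0,-0.05],"claw":0},{"dp":[80,70,40],"dr":[0,0,-0.1],"claw":0},{"dp":[120,105,50],"dr":[0,0,-0.15],"claw":0},{"dp":[160,145,60],"dr":[0,0,-0.2],"claw":0},{"dp":[190,190,60],"dr":[0,0,-0.25],"claw":0},{"dp":[210,240,60],"dr":[0,0,-0.3],"claw":0},{"dp":[225,295,60],"dr":[0,0,-0.35],"claw":0},{"dp":[235,350,60],"dr":[0,0,-0.4],"claw":0},{"dp":[240,405,60],"dr":[0,0,-0.45],"claw":0},{"dp":[240,460,60],"dr":[0,0,-0.49],"claw":0}]' 30; python3 -c "
from h import *
s=arm.sense();print(s['t'],s['position'],s['eef_rot'],np.round(s['joint_positions'],2))"
```

```text
t: 1.75
position: [0.4802, -0.1421, 0.2507]
eef_rot: [0.0, -0.666, 0.746, -0.0]
ft_force: [1.1, 1.1, 0.3]
width: 1.001
1.75 [ 0.48015534 -0.14211069  0.25069089] [ 3.10487181e-04 -6.66022515e-01  7.45931467e-01 -3.99942724e-04] [ 0.77  0.18 -0.6   1.84  0.11  1.15 -1.55]
```

```bash
python3 -m inch '[{"dp":[0,30,0],"dr":[0,0,0.17],"claw":0},{"dp":[0,60,0],"dr":[0,0,0.34],"claw":0},{"dp":[0,90,0],"dr":[0,0,0.51],"claw":0},{"dp":[0,120,0],"dr":[0,0,0.68],"claw":0},{"dp":[0,150,0],"dr":[0,0,0.85],"claw":0},{"dp":[0,180,0],"dr":[0,0,1.02],"claw":0},{"dp":[0,210,0],"dr":[0,0,1.19],"claw":0},{"dp":[0,240,0],"dr":[0,0,1.36],"claw":0},{"dp":[0,270,0],"dr":[0,0,1.53],"claw":0},{"dp":[0,300,0],"dr":[0,0,1.64],"claw":0}]'; python3 -m inch '[{"dp":[0,20,-10],"dr":[0,0,0.17],"claw":0},{"dp":[0,40,-20],"dr":[0,0,0.34],"claw":0},{"dp":[0,60,-30],"dr":[0,0,0.51],"claw":0},{"dp":[0,80,-40],"dr":[0,0,0.68],"claw":0},{"dp":[0,95,-50],"dr":[0,0,0.85],"claw":0},{"dp":[0,105,-60],"dr":[0,0,1.02],"claw":0},{"dp":[0,110,-80],"dr":[0,0,1.19],"claw":0},{"dp":[0,114,-100],"dr":[0,0,1.36],"claw":0},{"dp":[0,114,-110],"dr":[0,0,1.5],"claw":0},{"dp":[0,114,-110],"dr":[0,0,1.5],"claw":0}]'
cat >> h.py <<'E'
def st():
    s=arm.sense(); T=R.from_quat(np.array(s['eef_rot'])[[1,2,3,0]]).as_matrix()
    print(s['t'],np.round(s['position'],4),'jaw',np.round(np.degrees(np.arctan2(T[1,0],T[0,0])),2),'tilt',np.round(T[:2,2],4),'q',np.round(s['joint_positions'],2),'F',np.round(s['ft_force'],1),s['width'])
E
python3 - <<'E'
from h import *
st()
im,d=arm.camera("wrist"); save("w1",im); P=pts("wrist",d)
m=(np.hypot(P[...,0]-.4787,P[...,1]-.272)<.12)&(P[...,2]>.015)&(P[...,2]<.027)
p=P[m];print(m.sum(),p.mean(0),cv2.minAreaRect(p[:,:2].astype(np.float32)))
print(cal("wrist")[1])
E
```

```text
t: 3.0
position: [0.4802, 0.1588, 0.251]
eef_rot: [-0.0, 1.0, -0.02, 0.0]
ft_force: [0.2, -0.4, 0.4]
width: 1.004
t: 4.25
position: [0.4797, 0.2723, 0.1401]
eef_rot: [-0.001, 0.746, 0.666, -0.001]
ft_force: [-0.6, 0.4, 0.5]
width: 1.001
4.25 [0.4797 0.2723 0.1401] jaw 83.58 tilt [-0.0026  0.0006] q [ 0.3   0.66 -1.19  1.83  0.68  1.13  0.33] F [-0.6  0.4  0.5] 1.0011268963672826
4765 [0.47048076 0.27301701 0.02016234] ((0.4781641960144043, 0.27216196060180664), (0.028013285249471664, 0.17920444905757904), 83.46511840820312)
[0.39803966 0.28073325 0.33474073]
```

View pics/w1.png

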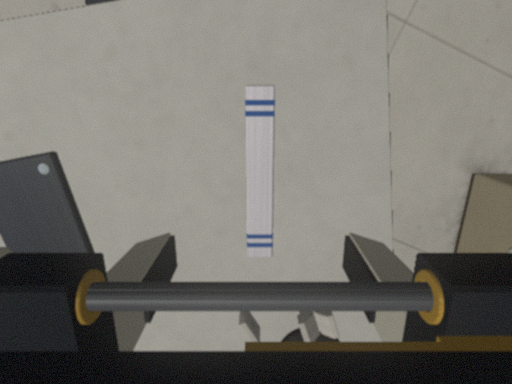

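```bash
python3 -m inch '[{"dp":[-1,0,-40],"dr":[0,0,0],"claw":0},{"dp":[-1,0,-80],"dr":[0,0,0],"claw":0},{"dp":[-1,0,-110],"dr":[0,0,0],"claw":0},{"dp":[-1,0,-128],"dr":[0,0,0],"claw":0},{"dp":[-1,0,-135],"dr":[0,0,0],"claw":0},{"dp":[-1,0,-135],"dr":[0,0,0],"claw":0},{"dp":[-1,0,-135],"dr":[0,0,0],"claw":1},{"dp":[-1,0,-135],"dr":[0,0,0],"claw":1},{"dp":[-1,0,-135],"dr":[0,0,0],"claw":1},{"dp":[-1,0,-135],"dr":[0,0,0],"claw":1}]' 30; python3 -m inch '[{"dp":[0,0,0],"dr":[0,0,0],"claw":1},{"dp":[0,0,0],"dr":[0,0,0],"claw":1},{"dp":[0,0,0],"dr":[0,0,0],"claw":1}]'
```

```text
t: 5.55
position: [0.4792, 0.2727, 0.006]
eef_rot: [-0.001, 0.746, 0.666, -0.0]
ft_force: [0.7, -0.1, 0.5]
width: 0.614
t: 5.92
position: [0.4792, 0.2727, 0.006]
eef_rot: [-0.001, 0.746, 0.666, -0.0]
ft_force: [-0.1, -0.1, 0.3]
width: 0.286
```

```bash
python3 -m inch '[{"dp":[0,0,10],"dr":[0,0,0],"claw":1},{"dp":[0,0,30],"dr":[0,0,0],"claw":1},{"dp":[0,0,50],"dr":[0,0,0],"claw":1},{"dp":[0,-10,65],"dr":[0,0,0],"claw":1},{"dp":[0,-40,70],"dr":[0,0,0.05],"claw":1},{"dp":[0,-80,70],"dr":[0,0,0.09],"claw":1},{"dp":[0,-120,70],"dr":[0,0,0.13],"claw":1},{"dp":[0,-160,70],"dr":[0,0,0.16],"claw":1},{"dp":[-1,-200,70],"dr":[0,0,0.185],"claw":1},{"dp":[-1,-230,70],"dr":[0,0,0.185],"claw":1}]' ; python3 -m inch '[{"dp":[0,-10,0],"dr":[0,0,0],"claw":1},{"dp":[0,-20,0],"dr":[0,0,0],"claw":1},{"dp":[0,-20,0],"dr":[0,0,0],"claw":1},{"dp":[0,-20,0],"dr":[0,0,0],"claw":1}]'
cat > look.py <<'E'
from h import *
import sys
tag=sys.argv[1]; st()
for n in("top","side","wrist"):
    im,d=arm.camera(n); save(n+tag,im); P=pts(n,d)
    np.save(n+tag+".npy",np.concatenate([P,im],-1))
    for q in("setting_bar","stop_driver"):
        for t in arm.trace(n,q)[:1]:
            m=t["pixels"]&(d>0); p=P[m]
            if len(p)<9: continue
            zt=np.percentile(p[:,2],80); p=p[abs(p[:,2]-zt)<.006]
            print(n,q,round(t["p"],2),len(p),np.round(p.mean(0),3),cv2.minAreaRect(p[:,:2].astype(np.float32)))
E
python3 look.py 2
```

```text
t: 7.18
position: [0.4779, 0.0396, 0.0764]
eef_rot: [-0.0, 0.682, 0.731, -0.001]
ft_force: [0.3, 0.7, -0.3]
width: 0.004
t: 7.68
position: [0.4779, 0.0209, 0.0767]
eef_rot: [-0.0, 0.682, 0.732, -0.0]
ft_force: [-0.6, 0.3, -0.5]
width: 0.001
7.675 [0.4779 0.0209 0.0767] jaw 94.07 tilt [-0.0011 -0.0001] q [ 0.86  0.68 -1.23  2.05  0.79  1.    0.85] F [-0.6  0.3 -0.5] 0.0009960271321469375
top setting_bar 0.59 995 [0.479 0.271 0.021] ((0.4794853925704956, 0.27179282903671265), (0.02959095686674118, 0.179769828915596), 83.63330841064453)
side setting_bar 0.79 835 [0.475 0.275 0.02 ] ((0.47716692090034485, 0.27363765239715576), (0.03195475786924362, 0.17919519543647766), 83.789794921875)
side stop_driver 0.75 75 [0.605 0.038 0.12 ] ((0.6058470606803894, 0.03544867783784866), (0.04677568003535271, 0.015152767300605774), 71.33503723144531)
wrist setting_bar 0.71 140 [0.537 0.251 0.003] ((0.5297505855560303, 0.25140854716300964), (0.0029316202271729708, 0.0432104654610157), 83.38188171386719)
```

```bash
python3 -c "
import cv2,numpy as np
a=[cv2.imread('pics/%s2.png'%n) for n in('top','side')]
cv2.imwrite('pics/c2.png',np.hstack([a[0][100:300,100:420],a[1][100:300,100:420]]))"
```

```text
(no output)
```

View pics/wrist2.png

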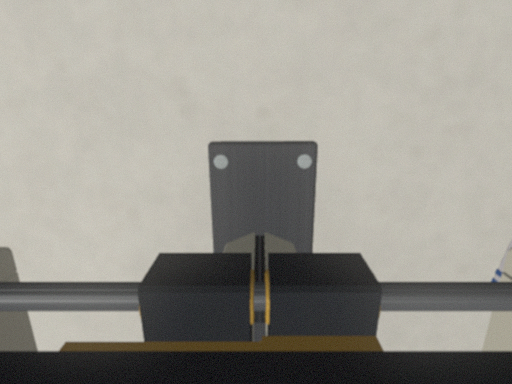

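View pics/c2.png

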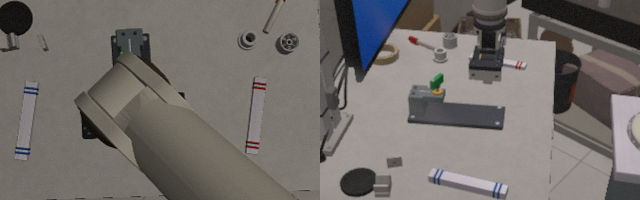

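```bash
python3 -m inch '[{"dp":[0,30,0],"dr":[0,0,0],"claw":0},{"dp":[0,70,0],"dr":[0,0,-0.05],"claw":0},{"dp":[0,110,0],"dr":[0,0,-0.1],"claw":0},{"dp":[0,150,0],"dr":[0,0,-0.15],"claw":0},{"dp":[0,190,0],"dr":[0,0,-0.185],"claw":0},{"dp":[0,225,0],"dr":[0,0,-0.185],"claw":0},{"dp":[0.5,251,0],"dr":[0,0,-0.185],"claw":0},{"dp":[0.5,251,0],"dr":[0,0,-0.185],"claw":0},{"dp":[0.5,251,0],"dr":[0,0,-0.185],"claw":0},{"dp":[0.5,251,0],"dr":[0,0,-0.185],"claw":0}]' 30; python3 -c "
from h import *
st()"
```

```text
t: 9.38
position: [0.4787, 0.2692, 0.0761]
eef_rot: [-0.0, 0.747, 0.664, -0.001]
ft_force: [-0.1, -0.6, -0.0]
width: 0.985
9.375 [0.4787 0.2692 0.0761] jaw 83.29 tilt [-0.0019 -0.0014] q [ 0.25  0.72 -1.1   1.88  0.76  1.03  0.27] F [-0.1 -0.6 -0. ] 0.9850909352280078
```

Jaw fully open again over the bar; go down, and this time wait until the width settles.

```bash
python3 -m inch '[{"dp":[0,3,-30],"dr":[0,0,0],"claw":0},{"dp":[0,3,-55],"dr":[0,0,0],"claw":0},{"dp":[0,3,-69],"dr":[0,0,0],"claw":0},{"dp":[0,3,-72],"dr":[0,0,0],"claw":0.2},{"dp":[0,3,-72],"dr":[0,0,0],"claw":1},{"dp":[0,3,-72],"dr":[0,0,0],"claw":1},{"dp":[0,3,-72],"dr":[0,0,0],"claw":1},{"dp":[0,3,-72],"dr":[0,0,0],"claw":1},{"dp":[0,3,-72],"dr":[0,0,0],"claw":1},{"dp":[0,3,-72],"dr":[0,0,0],"claw":1}]' 30; python3 -m inch '[{"dp":[0,0,0],"dr":[0,0,0],"claw":1},{"dp":[0,0,0],"dr":[0,0,0],"claw":1},{"dp":[0,0,0],"dr":[0,0,0],"claw":1}]';python3 -m inch '[{"dp":[0,0,0],"dr":[0,0,0],"claw":1},{"dp":[0,0,0],"dr":[0,0,0],"claw":1}]'; python3 -c "
from h import *
st()"
```

```text
t: 10.62
position: [0.4787, 0.2722, 0.0041]
eef_rot: [-0.0, 0.747, 0.664, -0.001]
ft_force: [-0.4, -0.1, -0.1]
width: 0.288
t: 11.0
position: [0.4787, 0.2722, 0.0041]
eef_rot: [-0.0, 0.747, 0.664, -0.001]
ft_force: [-0.5, 0.6, 0.8]
width: 0.013
t: 11.25
position: [0.4787, 0.2722, 0.0041]
eef_rot: [-0.0, 0.747, 0.664, -0.001]
ft_force: [0.3, 0.0, 0.6]
width: 0.006
11.25 [0.4787 0.2722 0.0041] jaw 83.29 tilt [-0.0019 -0.0015] q [ 0.17  0.81 -1.    1.91  0.87  0.93  0.19] F [0.3 0.  0.6] 0.005594993978446795
```

```bash
python3 look.py 3;  python3 -c "
import cv2,numpy as np
a=[cv2.imread('pics/%s3.png'%n) for n in('top','side')]
cv2.imwrite('pics/c3.png',np.hstack([a[0][100:300,50:370],a[1][150:350,100:420]]))"
```

```text
11.25 [0.4787 0.2722 0.0041] jaw 83.29 tilt [-0.0019 -0.0015] q [ 0.17  0.81 -1.    1.91  0.87  0.93  0.19] F [0.3 0.  0.6] 0.005594993978446795
top setting_bar 0.49 208 [0.549 0.263 0.021] ((0.5487675070762634, 0.2640739381313324), (0.02941180020570755, 0.04091758653521538), 83.77969360351562)
top stop_driver 0.61 134 [0.607 0.031 0.121] ((0.607542872428894, 0.031042128801345825), (0.04586568474769592, 0.013059533201158047), 70.78846740722656)
side setting_bar 0.64 588 [0.461 0.28  0.02 ] ((0.47692304849624634, 0.27343055605888367), (0.03244791179895401, 0.17948590219020844), 82.93728637695312)
side stop_driver 0.59 75 [0.605 0.038 0.12 ] ((0.6050276160240173, 0.0355033203959465), (0.048575032502412796, 0.014307948760688305), 71.9839859008789)
wrist setting_bar 0.97 7719 [0.432 0.277 0.019] ((0.47200658917427063, 0.2723458409309387), (0.028152011334896088, 0.16802139580249786), 83.59955596923828)
```

View pics/wrist3.png

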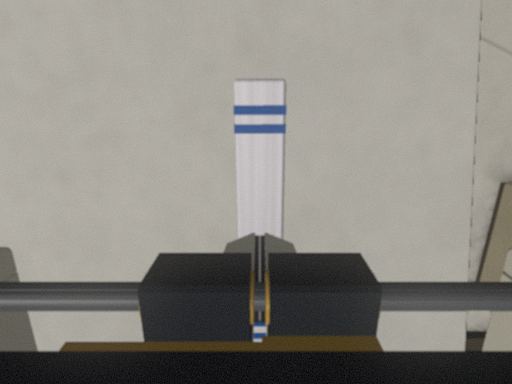

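View pics/c3.png

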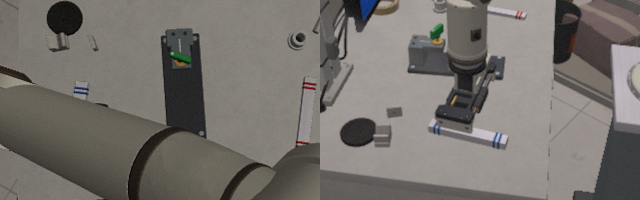

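```bash
python3 - <<'E'
from h import *
for tag in("3","2"):
  for n in("side","wrist"):
    A=np.load(n+tag+".npy");P=A[...,:3]
    c=(.4787,.2722) if tag=="3" else (.4779,.0209)
    m=(np.hypot(P[...,0]-c[0],P[...,1]-c[1])<.07)&(P[...,2]>.024)&(P[...,2]<.4)
    p=P[m]
    for z in np.arange(.02,.2,.01):
        q=p[(p[:,2]>=z)&(p[:,2]<z+.01)]
        if len(q)>2: print(tag,n,round(z,3),len(q),np.round(q.min(0)[:2],3),np.round(q.max(0)[:2],3))
E
python3 -c "
import cv2
a=cv2.imread('pics/side3.png')[190:310,190:310];cv2.imwrite('pics/z3.png',cv2.resize(a,None,fx=5,fy=5,interpolation=2))"
```

```text
3 side 0.04 3 [0.466 0.267] [0.467 0.27 ]
3 side 0.05 4 [0.465 0.263] [0.466 0.271]
3 side 0.11 67 [0.438 0.245] [0.502 0.321]
3 side 0.12 238 [0.438 0.213] [0.516 0.329]
3 side 0.13 180 [0.439 0.239] [0.514 0.32 ]
3 side 0.14 311 [0.443 0.212] [0.509 0.342]
3 side 0.15 170 [0.447 0.215] [0.508 0.342]
3 side 0.16 100 [0.448 0.233] [0.501 0.294]
3 side 0.17 111 [0.451 0.266] [0.5   0.294]
3 side 0.18 79 [0.455 0.276] [0.501 0.293]
3 side 0.19 32 [0.436 0.234] [0.513 0.293]
3 wrist 0.03 3 [0.467 0.269] [0.467 0.276]
3 wrist 0.04 287 [0.465 0.259] [0.469 0.286]
3 wrist 0.05 613 [0.465 0.256] [0.469 0.29 ]
3 wrist 0.06 304 [0.464 0.255] [0.469 0.29 ]
3 wrist 0.07 172 [0.466 0.269] [0.471 0.276]
3 wrist 0.08 187 [0.467 0.268] [0.488 0.274]
3 wrist 0.09 30 [0.481 0.268] [0.487 0.274]
3 wrist 0.1 28 [0.44  0.252] [0.475 0.302]
3 wrist 0.11 3979 [0.438 0.214] [0.475 0.338]
3 wrist 0.12 20363 [0.438 0.21 ] [0.465 0.34 ]
3 wrist 0.13 7626 [0.439 0.215] [0.461 0.332]
3 wrist 0.14 13843 [0.445 0.216] [0.461 0.331]
2 side 0.11 5 [0.466 0.022] [0.475 0.028]
2 side 0.12 19 [0.465 0.03 ] [0.486 0.038]
2 side 0.13 7 [0.469 0.036] [0.486 0.042]
2 side 0.18 5 [ 0.439 -0.005] [0.443 0.048]
2 side 0.19 21 [ 0.439 -0.042] [0.514 0.048]
2 wrist 0.11 186 [0.465 0.008] [0.468 0.03 ]
2 wrist 0.12 551 [0.464 0.002] [0.468 0.035]
2 wrist 0.13 423 [0.464 0.001] [0.469 0.036]
2 wrist 0.14 183 [0.465 0.015] [0.468 0.022]
2 wrist 0.15 223 [0.465 0.015] [0.487 0.022]
2 wrist 0.16 30 [0.479 0.017] [0.487 0.022]
2 wrist 0.18 2368 [ 0.438 -0.043] [0.475 0.081]
2 wrist 0.19 11227 [ 0.438 -0.045] [0.465 0.084]
```

View pics/z3.png

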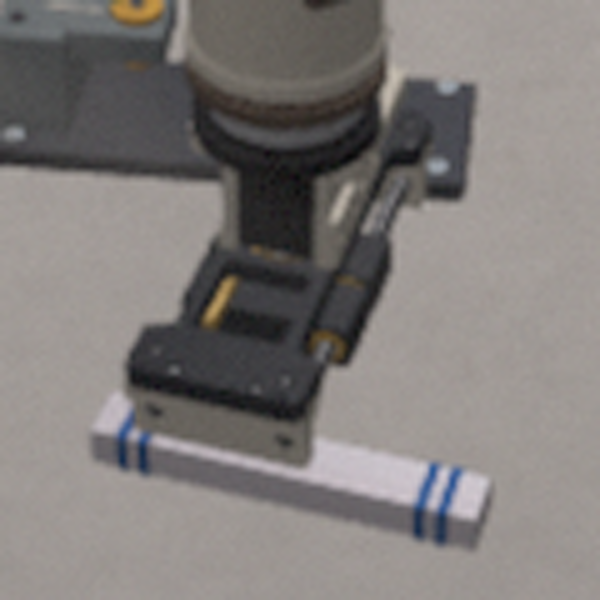

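```bash
python3 - <<'E'
from h import *
for tag,zt in(("3",.0041),("2",.0767)):
  for n in("side","wrist"):
    A=np.load(n+tag+".npy");P=A[...,:3]
    c=(.476,.2722) if tag=="3" else (.476,.0209)
    m=(np.hypot(P[...,0]-c[0],P[...,1]-c[1])<.03)&(P[...,2]>zt+.02)&(P[...,2]<zt+.07)
    p=P[m]; print(tag,n,len(p),np.round(np.sort(p[:,2])[:12]-zt,4), np.round(np.percentile(p,[2,98],axis=0),3).tolist())
E
python3 -c "
import cv2
a=cv2.imread('pics/wrist3.png')[220:350,200:320];cv2.imwrite('pics/zw3.png',cv2.resize(a,None,fx=4,fy=4,interpolation=2))"
```

```text
3 side 7 [0.0369 0.0386 0.0408 0.0469 0.0476 0.048  0.0486] [[0.465, 0.263, 0.041], [0.467, 0.271, 0.053]]
3 wrist 1276 [0.0358 0.0358 0.0358 0.0359 0.0359 0.0359 0.036  0.036  0.0366 0.0366
 0.0368 0.0369] [[0.465, 0.257, 0.042], [0.469, 0.288, 0.072]]
2 side 31 [0.0361 0.0363 0.0388 0.0393 0.0396 0.0442 0.0452 0.0455 0.0464 0.0474
 0.0478 0.0479] [[0.465, 0.022, 0.113], [0.486, 0.041, 0.134]]
2 wrist 1283 [0.0358 0.0358 0.0358 0.0358 0.0359 0.036  0.0361 0.0362 0.0362 0.0362
 0.0363 0.0363] [[0.465, 0.003, 0.114], [0.468, 0.034, 0.145]]
```

View pics/zw3.png

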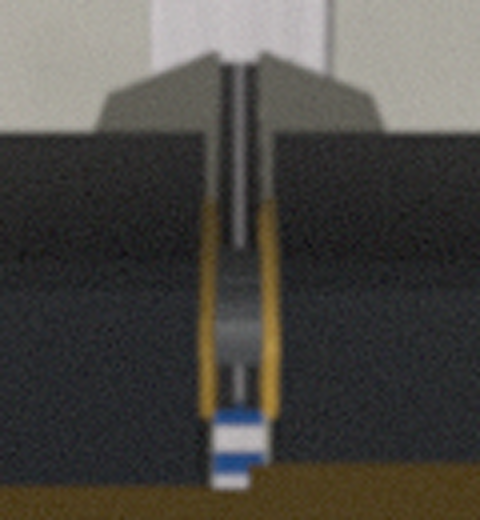

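```bash
python3 -m inch '[{"dp":[0,0,2],"dr":[0,0,0],"claw":0},{"dp":[0,0,2],"dr":[0,0,0],"claw":0},{"dp":[0,0,2],"dr":[0,0,0],"claw":0},{"dp":[0,0,2],"dr":[0,0,0],"claw":0},{"dp":[0,0,2],"dr":[0,0,0],"claw":0},{"dp":[0,0,2],"dr":[0,0,0],"claw":0},{"dp":[0,0,-10],"dr":[0,0,0],"claw":0},{"dp":[0,0,-20],"dr":[0,0,0],"claw":0},{"dp":[1,0,-28],"dr":[0,0,0],"claw":0},{"dp":[2,0,-34],"dr":[0,0,0],"claw":0.2}]' 30;  python3 -m inch '[{"dp":[0,0,-2],"dr":[0,0,0],"claw":0.6},{"dp":[0,0,-2],"dr":[0,0,0],"claw":1},{"dp":[0,0,-2],"dr":[0,0,0],"claw":1},{"dp":[0,0,-2],"dr":[0,0,0],"claw":1},{"dp":[0,0,-2],"dr":[0,0,0],"claw":1},{"dp":[0,0,-2],"dr":[0,0,0],"claw":1},{"dp":[0,0,-2],"dr":[0,0,0],"claw":1},{"dp":[0,0,-2],"dr":[0,0,0],"claw":1},{"dp":[0,0,-2],"dr":[0,0,0],"claw":1},{"dp":[0,0,-2],"dr":[0,0,0],"claw":1}]'; python3 -c "
from h import *
st()"
```

```text
t: 12.95
position: [0.4804, 0.2721, -0.0307]
eef_rot: [-0.0, 0.747, 0.665, -0.002]
ft_force: [-0.3, -0.2, 0.4]
width: 0.914
t: 14.2
position: [0.4805, 0.2721, -0.0326]
eef_rot: [-0.0, 0.747, 0.665, -0.002]
ft_force: [-0.6, -1.0, 2.3]
width: 0.298
14.2 [ 0.4805  0.2721 -0.0326] jaw 83.3 tilt [-0.0024 -0.0018] q [ 0.14  0.86 -0.95  1.92  0.93  0.88  0.16] F [-0.6 -1.   2.3] 0.2983945160644634
```

```bash
python3 -m inch '[{"dp":[0,0,6],"dr":[0,0,0],"claw":1},{"dp":[0,0,20],"dr":[0,0,0],"claw":1},{"dp":[0,0,40],"dr":[0,0,0],"claw":1},{"dp":[0,-10,58],"dr":[0,0,0],"claw":1},{"dp":[0,-40,65],"dr":[0,0,0.05],"claw":1},{"dp":[0,-80,65],"dr":[0,0,0.09],"claw":1},{"dp":[0,-120,65],"dr":[0,0,0.13],"claw":1},{"dp":[0,-160,65],"dr":[0,0,0.16],"claw":1},{"dp":[0,-200,65],"dr":[0,0,0.188],"claw":1},{"dp":[-0.5,-225,65],"dr":[0,0,0.188],"claw":1}]' ; python3 -m inch '[{"dp":[0,-12,-10],"dr":[0,0,0],"claw":1},{"dp":[0,-16,-20],"dr":[0,0,0],"claw":1},{"dp":[0,-16,-25],"dr":[0,0,0],"claw":1},{"dp":[0,-16,-25],"dr":[0,0,0],"claw":1}]'
python3 look.py 4;  python3 -c "
import cv2,numpy as np
a=[cv2.imread('pics/%s4.png'%n) for n in('side','wrist')]
cv2.imwrite('pics/c4.png',np.hstack([cv2.resize(a[0][120:270,140:340],(400,300)),cv2.resize(a[1],(400,300))]))"
```

```text
t: 15.45
position: [0.4804, 0.0446, 0.0334]
eef_rot: [0.001, 0.682, 0.731, -0.002]
ft_force: [0.7, 0.4, -0.6]
width: 0.302
t: 15.95
position: [0.4799, 0.0301, 0.0081]
eef_rot: [0.0, 0.681, 0.732, -0.002]
ft_force: [0.7, 0.2, -1.0]
width: 0.3
15.95 [0.4799 0.0301 0.0081] jaw 94.08 tilt [-0.002  -0.0027] q [ 0.73  0.76 -1.08  2.08  0.9   0.89  0.75] F [ 0.7  0.2 -1. ] 0.2999872443043047
top stop_driver 0.66 127 [0.607 0.032 0.121] ((0.6072142720222473, 0.031430162489414215), (0.04564206302165985, 0.012116983532905579), 70.24736022949219)
side setting_bar 0.85 284 [0.463 0.033 0.061] ((0.4767000675201416, 0.030798278748989105), (0.1766338050365448, 0.0336819626390934), 3.4582784175872803)
side stop_driver 0.19 297 [0.47  0.033 0.061] ((0.4772701859474182, 0.03131365031003952), (0.17783419787883759, 0.032721877098083496), 3.4582786560058594)
wrist setting_bar 0.69 14344 [0.442 0.025 0.061] ((0.4573456346988678, 0.0263875350356102), (0.13895443081855774, 0.02836686186492443), 4.038260459899902)
```

View pics/c4.png

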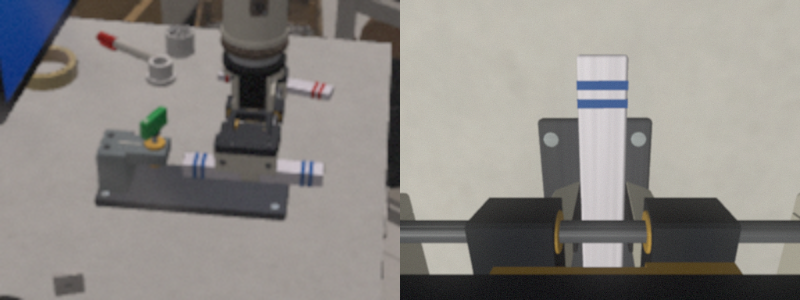

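```bash
python3 -m inch '[{"dp":[0,-8,0],"dr":[0,0,0.002],"claw":1},{"dp":[0,-8,-10],"dr":[0,0,0.002],"claw":1},{"dp":[0,-8,-19],"dr":[0,0,0.002],"claw":1},{"dp":[0,-8,-25],"dr":[0,0,0.002],"claw":1},{"dp":[0,-8,-27],"dr":[0,0,0.002],"claw":1},{"dp":[0,-8,-27],"dr":[0,0,0.002],"claw":1}]'
python3 look.py 5;  python3 -c "
import cv2,numpy as np
a=[cv2.imread('pics/%s5.png'%n) for n in('side','wrist')]
cv2.imwrite('pics/c5.png',np.hstack([cv2.resize(a[0][120:270,140:340],(400,300)),cv2.resize(a[1],(400,300))]))"
```

```text
t: 17.15
position: [0.4804, 0.021, -0.0186]
eef_rot: [0.001, 0.681, 0.732, -0.002]
ft_force: [-0.4, 0.4, -2.9]
width: 0.303
17.15 [ 0.4804  0.021  -0.0186] jaw 94.1 tilt [-0.0012 -0.0034] q [ 0.71  0.79 -1.03  2.09  0.96  0.85  0.73] F [-0.4  0.4 -2.9] 0.3025168900462613
top stop_driver 0.65 143 [0.607 0.032 0.121] ((0.607725203037262, 0.031586334109306335), (0.04740346968173981, 0.013090434484183788), 70.28268432617188)
side setting_bar 0.75 297 [0.469 0.024 0.035] ((0.47696155309677124, 0.0224823709577322), (0.17804785072803497, 0.03309125825762749), 4.447629928588867)
side stop_driver 0.62 63 [0.605 0.038 0.12 ] ((0.6060292720794678, 0.03599961847066879), (0.04689885675907135, 0.014867888763546944), 75.48925018310547)
wrist setting_bar 0.95 14392 [0.442 0.017 0.034] ((0.4573177993297577, 0.018045706674456596), (0.1387185901403427, 0.02846970595419407), 4.0984978675842285)
```

View pics/c5.png

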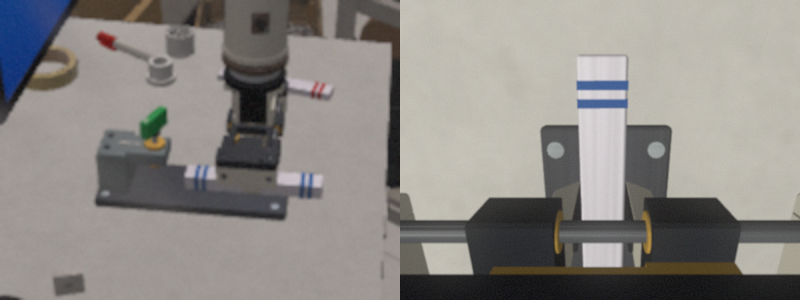

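```bash
python3 -m inch '[{"dp":[0,1.5,0],"dr":[0,0,0],"claw":1},{"dp":[10,2.2,0],"dr":[0,0,0],"claw":1},{"dp":[20,3,0],"dr":[0,0,0],"claw":1},{"dp":[30,3.7,0],"dr":[0,0,0],"claw":1},{"dp":[40,4.4,0],"dr":[0,0,0],"claw":1},{"dp":[46,4.9,0],"dr":[0,0,0],"claw":1},{"dp":[50,5.2,0],"dr":[0,0,0],"claw":1},{"dp":[50,5.2,-1],"dr":[0,0,0],"claw":1},{"dp":[50,5.2,-2],"dr":[0,0,0],"claw":1}]'
python3 look.py 6;  python3 -c "
import cv2,numpy as np
a=[cv2.imread('pics/%s6.png'%n) for n in('side','wrist')]
cv2.imwrite('pics/c6.png',np.hstack([cv2.resize(a[0][120:270,140:340],(400,300)),cv2.resize(a[1],(400,300))]))"
```

```text
t: 18.73
position: [0.5302, 0.0258, -0.0205]
eef_rot: [0.001, 0.681, 0.732, -0.002]
ft_force: [-0.4, -0.7, -0.9]
width: 0.302
18.725 [ 0.5302  0.0258 -0.0205] jaw 94.08 tilt [-0.0012 -0.0039] q [ 0.66  0.85 -1.01  1.97  0.95  0.9   0.77] F [-0.4 -0.7 -0.9] 0.30222305383246306
top setting_bar 0.69 206 [0.459 0.021 0.033] ((0.4623768925666809, 0.020523983985185623), (0.045245666056871414, 0.026988251134753227), 6.52576208114624)
side setting_bar 0.66 287 [0.513 0.029 0.032] ((0.5271748900413513, 0.0266304649412632), (0.18000130355358124, 0.0345369316637516), 4.18366003036499)
side stop_driver 0.68 73 [0.605 0.037 0.12 ] ((0.6053098440170288, 0.036236777901649475), (0.04438818246126175, 0.01383768580853939), 69.7464828491211)
wrist setting_bar 0.91 14224 [0.492 0.022 0.032] ((0.5071674585342407, 0.02319791167974472), (0.13865922391414642, 0.02833983674645424), 4.12315034866333)
```

View pics/c6.png

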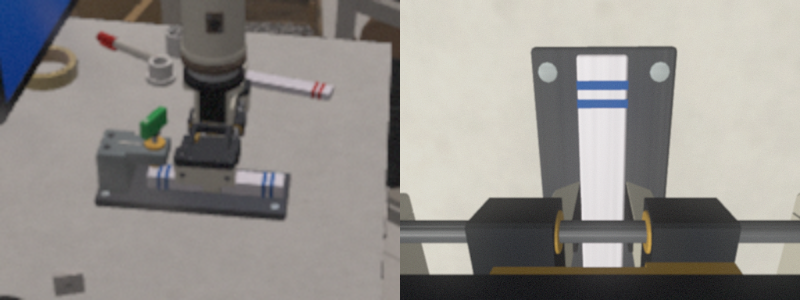

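```bash
python3 -m inch '[{"dp":[0,0,0],"dr":[0,0,0],"claw":0.3},{"dp":[0,0,0],"dr":[0,0,0],"claw":0},{"dp":[0,0,0],"dr":[0,0,0],"claw":0},{"dp":[0,0,0],"dr":[0,0,0],"claw":0},{"dp":[0,0,0],"dr":[0,0,0],"claw":0},{"dp":[0,0,10],"dr":[0,0,0],"claw":0},{"dp":[0,0,40],"dr":[0,0,0],"claw":0},{"dp":[0,0,80],"dr":[0,0,0],"claw":0},{"dp":[0,0,120],"dr":[0,0,0],"claw":0},{"dp":[0,0,145],"dr":[0,0,0],"claw":0}]'
python3 look.py 7;  python3 - <<'E'
import cv2,numpy as np
a=[cv2.imread('pics/%s7.png'%n) for n in('side','wrist')]
cv2.imwrite('pics/c7.png',np.hstack([cv2.resize(a[0][120:270,140:340],(400,300)),cv2.resize(a[1],(400,300))]))
A=np.load("side0.npy")[...,:3];
for n in("side0","top0"):
    P=np.load(n+".npy")[...,:3]
    for lo,hi in((.1,.15),(.15,.2),(.2,.3),(.3,.4)):
        m=(abs(P[...,1]-.03)<.1)&(P[...,2]>lo)&(P[...,2]<hi)&(P[...,0]>.65)&(P[...,0]<.8); p=P[m]
        if len(p)>5: print(n,lo,len(p),np.round(np.percentile(p[:,0],[1,50,99]),3),p[:,2].min())
E
```

```text
t: 20.42
position: [0.5313, 0.0262, 0.1273]
eef_rot: [0.002, 0.681, 0.732, -0.001]
ft_force: [0.0, -0.2, -0.3]
width: 1.003
20.425 [0.5313 0.0262 0.1273] jaw 94.1 tilt [ 0.0016 -0.0039] q [ 0.81  0.67 -1.23  1.89  0.72  1.11  0.93] F [ 0.  -0.2 -0.3] 1.0033327183472647
side setting_bar 0.91 532 [0.526 0.029 0.032] ((0.5265601277351379, 0.02788366936147213), (0.17847801744937897, 0.03383348882198334), 4.520430564880371)
side stop_driver 0.47 71 [0.605 0.038 0.12 ] ((0.6051873564720154, 0.035530831664800644), (0.046855781227350235, 0.014057092368602753), 70.5948486328125)
wrist setting_bar 0.6 5263 [0.513 0.024 0.031] ((0.5206102728843689, 0.024516915902495384), (0.16524101793766022, 0.028143497183918953), 4.352506160736084)
wrist stop_driver 0.58 814 [0.606 0.035 0.119] ((0.6055660843849182, 0.03159027546644211), (0.04575178399682045, 0.012867430225014687), 71.03380584716797)
side0 0.2 870 [0.72  0.723 0.728] 0.21747187819063596
side0 0.3 1277 [0.719 0.723 0.728] 0.3000208388664697
top0 0.2 1941 [0.721 0.725 0.729] 0.21744024167236664
top0 0.3 3626 [0.721 0.725 0.729] 0.30003761336161483
```

View pics/c7.png

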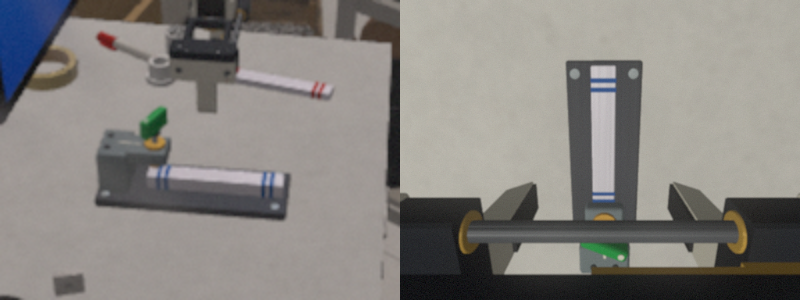

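```bash
python3 -m inch '[{"dp":[0,0,0],"dr":[0,0,0.17],"claw":0},{"dp":[5,0,0],"dr":[0,0,0.34],"claw":0},{"dp":[15,1,0],"dr":[0,0,0.51],"claw":0},{"dp":[25,2,0],"dr":[0,0,0.68],"claw":0},{"dp":[35,3,0],"dr":[0,0,0.85],"claw":0},{"dp":[45,4,0],"dr":[0,0,1.02],"claw":0},{"dp":[55,5,0],"dr":[0,0,1.164],"claw":0},{"dp":[65,5,0],"dr":[0,0,1.164],"claw":0},{"dp":[70,6,0],"dr":[0,0,1.164],"claw":0},{"dp":[70,6,0],"dr":[0,0,1.164],"claw":0}]'
python3 look.py 8;  python3 - <<'E'
import cv2,numpy as np
a=[cv2.imread('pics/%s8.png'%n) for n in('side','wrist')]
cv2.imwrite('pics/c8.png',np.hstack([cv2.resize(a[0][50:260,120:400],(400,300)),cv2.resize(a[1],(400,300))]))
E
```

```text
t: 22.12
position: [0.5999, 0.032, 0.1237]
eef_rot: [0.001, 0.168, 0.986, -0.002]
ft_force: [-0.2, 0.7, 0.0]
width: 1.0
22.125 [0.5999 0.032  0.1237] jaw 160.7 tilt [ 0.0022 -0.0037] q [ 0.76  0.93 -1.37  1.73  0.95  1.32  1.99] F [-0.2  0.7  0. ] 1.000410631941217
top setting_bar 0.63 573 [0.497 0.021 0.033] ((0.5116664171218872, 0.023638861253857613), (0.13885344564914703, 0.02795945666730404), 4.022703647613525)
side setting_bar 0.61 507 [0.527 0.03  0.032] ((0.5276420712471008, 0.028080811724066734), (0.17680121958255768, 0.03368813544511795), 4.509613037109375)
side stop_driver 0.68 61 [0.606 0.04  0.12 ] ((0.6062283515930176, 0.03826817870140076), (0.04230807349085808, 0.01320568099617958), 70.79342651367188)
wrist setting_bar 0.93 5339 [0.512 0.023 0.032] ((0.5156277418136597, 0.02403993345797062), (0.15528765320777893, 0.028661150485277176), 4.216461658477783)
wrist stop_driver 0.73 1214 [0.605 0.029 0.12 ] ((0.6057350635528564, 0.030635278671979904), (0.04666082561016083, 0.012839843519032001), 69.76366424560547)
```

View pics/c8.png

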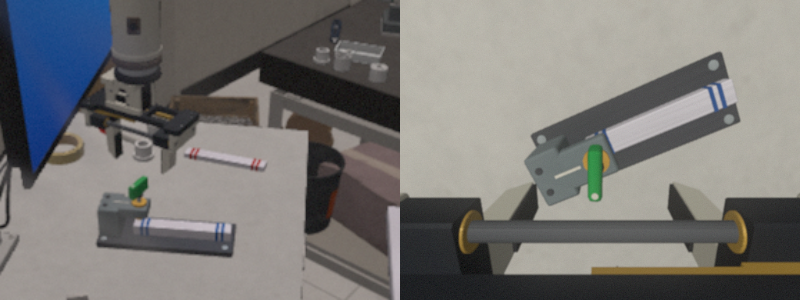

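```bash
python3 -m inch '[{"dp":[4,0,0],"dr":[0,0,0],"claw":0},{"dp":[7,0,-10],"dr":[0,0,0],"claw":0},{"dp":[7,0,-25],"dr":[0,0,0],"claw":0},{"dp":[7,0,-40],"dr":[0,0,0],"claw":0.3},{"dp":[7,0,-52],"dr":[0,0,0],"claw":0.5},{"dp":[7,0,-60],"dr":[0,0,0],"claw":0.6},{"dp":[7,0,-60],"dr":[0,0,0],"claw":0.6}]' 15
python3 look.py 9;  python3 - <<'E'
import cv2,numpy as np
a=[cv2.imread('pics/%s9.png'%n) for n in('side','wrist')]
cv2.imwrite('pics/c9.png',np.hstack([cv2.resize(a[0][80:230,120:320],(400,300)),cv2.resize(a[1],(400,300))]))
E
```

```text
t: 23.45
position: [0.6063, 0.0316, 0.0631]
eef_rot: [0.001, 0.167, 0.986, -0.002]
ft_force: [-0.1, 0.3, 1.1]
width: 0.619
23.45 [0.6063 0.0316 0.0631] jaw 160.78 tilt [ 0.0014 -0.0038] q [ 0.73  0.99 -1.3   1.75  1.02  1.25  1.96] F [-0.1  0.3  1.1] 0.6186774189904604
top setting_bar 0.97 529 [0.492 0.021 0.033] ((0.5003253221511841, 0.023075059056282043), (0.11970674246549606, 0.02761167287826538), 4.648987293243408)
top stop_driver 0.6 1505 [0.501 0.018 0.013] ((0.5293387770652771, 0.02582273632287979), (0.19206902384757996, 0.08983539789915085), 4.060435771942139)
side setting_bar 0.66 400 [0.636 0.042 0.074] ((0.6319376826286316, 0.036337774246931076), (0.08817927539348602, 0.06531396508216858), 4.885634422302246)
side stop_driver 0.7 49 [0.606 0.041 0.12 ] ((0.6049068570137024, 0.0399288535118103), (0.03873046860098839, 0.010303018614649773), 69.37135314941406)
wrist setting_bar 0.73 8405 [0.512 0.022 0.031] ((0.5260754823684692, 0.024602001532912254), (0.17689280211925507, 0.028787115588784218), 4.233839511871338)
wrist stop_driver 0.85 1508 [0.603 0.022 0.12 ] ((0.6029286980628967, 0.02308596484363079), (0.031040282920002937, 0.012645319104194641), 69.86502838134766)
```

View pics/c9.png

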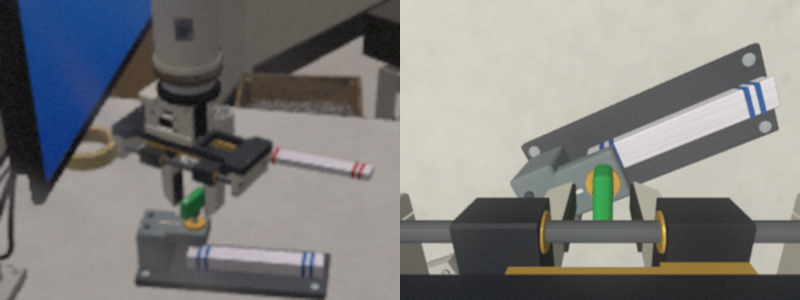

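```bash
python3 -m inch '[{"dp":[0,0,0],"dr":[0,0,0],"claw":1},{"dp":[0,0,0],"dr":[0,0,0],"claw":1},{"dp":[0,0,0],"dr":[0,0,0],"claw":1},{"dp":[0,0,0],"dr":[0,0,0],"claw":1},{"dp":[0,0,0],"dr":[0,0,0],"claw":1},{"dp":[0,0,0],"dr":[0,0,0],"claw":1},{"dp":[0,0,0],"dr":[0,0,0],"claw":1}]' 15
python3 look.py 10;  python3 - <<'E'
import cv2,numpy as np
a=[cv2.imread('pics/%s10.png'%n) for n in('side','wrist')]
cv2.imwrite('pics/c10.png',np.hstack([cv2.resize(a[0][80:230,120:320],(400,300)),cv2.resize(a[1],(400,300))]))
E
```

```text
t: 24.78
position: [0.6072, 0.0315, 0.0642]
eef_rot: [0.002, 0.167, 0.986, -0.002]
ft_force: [2.6, -0.3, -0.2]
width: 0.138
24.775 [0.6072 0.0315 0.0642] jaw 160.75 tilt [ 0.0033 -0.0039] q [ 0.73  0.99 -1.3   1.75  1.02  1.25  1.96] F [ 2.6 -0.3 -0.2] 0.13837595248781204
top setting_bar 0.78 616 [0.499 0.022 0.033] ((0.5157940983772278, 0.02407945692539215), (0.1518862396478653, 0.027943681925535202), 4.119439125061035)
side setting_bar 0.77 523 [0.524 0.029 0.032] ((0.5263334512710571, 0.02699272334575653), (0.1778469830751419, 0.034354742616415024), 5.718623638153076)
side stop_driver 0.4 28 [0.61 0.05 0.12] ((0.6101276278495789, 0.048268333077430725), (0.020358117297291756, 0.010214396752417088), 77.40364074707031)
wrist setting_bar 0.57 8501 [0.512 0.022 0.031] ((0.5270060896873474, 0.02482977882027626), (0.1788998693227768, 0.028943724930286407), 4.249037265777588)
wrist stop_driver 0.56 1496 [0.603 0.022 0.12 ] ((0.6028777956962585, 0.022618208080530167), (0.030682755634188652, 0.012617496773600578), 70.22865295410156)
```

View pics/c10.png

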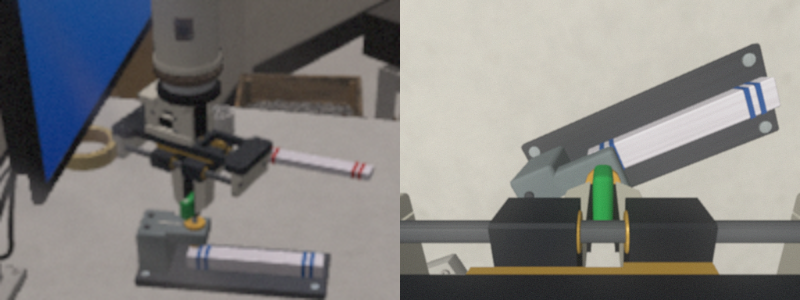

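```bash
python3 -m inch '[{"dp":[0,0,0],"dr":[0,0,-0.08],"claw":1},{"dp":[0,0,0],"dr":[0,0,-0.18],"claw":1},{"dp":[0,0,0],"dr":[0,0,-0.28],"claw":1},{"dp":[0,0,0],"dr":[0,0,-0.38],"claw":1},{"dp":[0,0,0],"dr":[0,0,-0.48],"claw":1},{"dp":[0,0,0],"dr":[0,0,-0.58],"claw":1},{"dp":[0,0,0],"dr":[0,0,-0.68],"claw":1},{"dp":[0,0,0],"dr":[0,0,-0.76],"claw":1},{"dp":[0,0,0],"dr":[0,0,-0.8],"claw":1}]'; python3 -c "
from h import *
st()"
```

```text
t: 26.35
position: [0.6065, 0.0319, 0.0641]
eef_rot: [0.001, 0.538, 0.843, -0.002]
ft_force: [0.5, -0.9, -1.0]
width: 0.142
26.35 [0.6065 0.0319 0.0641] jaw 114.88 tilt [-0.0015 -0.005 ] q [ 0.68  0.9  -1.18  1.74  0.91  1.16  1.23] F [ 0.5 -0.9 -1. ] 0.14185293863307297
```

Forces low; finish the turn to jaw 94.2° (0.36 rad more).

```bash
python3 -m inch '[{"dp":[0,0,0],"dr":[0,0,-0.07],"claw":1},{"dp":[0,0,0],"dr":[0,0,-0.14],"claw":1},{"dp":[0,0,0],"dr":[0,0,-0.21],"claw":1},{"dp":[0,0,0],"dr":[0,0,-0.28],"claw":1},{"dp":[0,0,0],"dr":[0,0,-0.34],"claw":1},{"dp":[0,0,0],"dr":[0,0,-0.36],"claw":1},{"dp":[0,0,0],"dr":[0,0,-0.36],"claw":1},{"dp":[0,0,0],"dr":[0,0,-0.36],"claw":1}]'; python3 look.py 11;  python3 - <<'E'
import cv2,numpy as np
a=[cv2.imread('pics/%s11.png'%n) for n in('side','wrist')]
cv2.imwrite('pics/c11.png',np.hstack([cv2.resize(a[0][80:230,120:320],(400,300)),cv2.resize(a[1],(400,300))]))
E
```

```text
t: 27.35
position: [0.6063, 0.0322, 0.0641]
eef_rot: [0.0, 0.68, 0.733, -0.003]
ft_force: [0.4, 0.4, -1.6]
width: 0.138
27.35 [0.6063 0.0322 0.0641] jaw 94.31 tilt [-0.0034 -0.0037] q [ 0.65  0.86 -1.12  1.74  0.86  1.12  0.9 ] F [ 0.4  0.4 -1.6] 0.13755057634093357
top setting_bar 0.74 832 [0.517 0.024 0.033] ((0.5177634954452515, 0.02417762577533722), (0.15552127361297607, 0.02797985076904297), 4.138885021209717)
side setting_bar 0.97 489 [0.521 0.029 0.032] ((0.5259101390838623, 0.028528785333037376), (0.17753584682941437, 0.03610070422291756), 5.190019607543945)
side stop_driver 0.41 30 [0.596 0.04  0.107] ((0.6026120781898499, 0.04326081648468971), (0.044053249061107635, 0.018614592030644417), 7.559868335723877)
wrist setting_bar 0.81 8081 [0.527 0.025 0.032] ((0.5323421955108643, 0.0252216923981905), (0.13105954229831696, 0.02812209725379944), 4.291781425476074)
wrist stop_driver 0.63 1452 [0.596 0.031 0.12 ] ((0.5975676774978638, 0.030821479856967926), (0.030960563570261, 0.012319205328822136), 3.681818962097168)
```

View pics/c11.png

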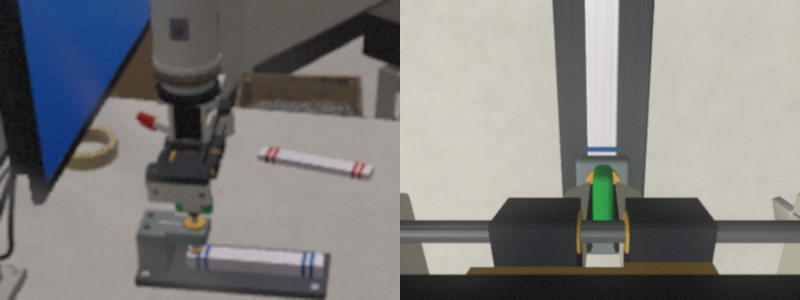

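The driver is in line with the arm (wrist fit 3.7° against the stand's 4.2°). Release and back up.

```bash
python3 -m inch '[{"dp":[0,0,0],"dr":[0,0,0],"claw":0.7},{"dp":[0,0,0],"dr":[0,0,0],"claw":0.5},{"dp":[0,0,0],"dr":[0,0,0],"claw":0.4},{"dp":[0,0,0],"dr":[0,0,0],"claw":0.4},{"dp":[0,0,0],"dr":[0,0,0],"claw":0.4},{"dp":[0,0,10],"dr":[0,0,0],"claw":0.4},{"dp":[0,0,35],"dr":[0,0,0],"claw":0.4},{"dp":[0,0,70],"dr":[0,0,0],"claw":0.4},{"dp":[0,0,100],"dr":[0,0,0],"claw":0.4}]';  python3 -m inch '[{"dp":[-30,0,20],"dr":[0,0,0],"claw":0.4},{"dp":[-70,0,30],"dr":[0,0,0],"claw":0.4},{"dp":[-120,0,30],"dr":[0,0,0],"claw":0.4},{"dp":[-150,0,30],"dr":[0,0,0],"claw":0.4},{"dp":[-150,0,30],"dr":[0,0,0],"claw":0.4},{"dp":[-150,0,30],"dr":[0,0,0],"claw":0.4}]'; python3 look.py 12;  python3 - <<'E'
import cv2,numpy as np
a=[cv2.imread('pics/%s12.png'%n) for n in('side','top')]
cv2.imwrite('pics/c12.png',np.hstack([cv2.resize(a[0][130:250,150:310],(400,300)),cv2.resize(a[1][100:250,150:350],(400,300))]))
for n in("top","side"):
    P=np.load(n+"12.npy")[...,:3]
    m=(np.hypot(P[...,0]-.607,P[...,1]-.032)<.04)&(P[...,2]>.112)&(P[...,2]<.128)
    p=P[m]; print(n,len(p),cv2.minAreaRect(p[:,:2].astype(np.float32)) if len(p)>5 else None)
E
```

```text
t: 28.92
position: [0.607, 0.0328, 0.1674]
eef_rot: [0.001, 0.68, 0.733, -0.002]
ft_force: [0.6, -0.2, -0.7]
width: 0.602
t: 29.68
position: [0.4582, 0.0326, 0.1986]
eef_rot: [0.002, 0.68, 0.733, -0.001]
ft_force: [0.9, 0.3, -0.1]
width: 0.599
29.675 [0.4582 0.0326 0.1986] jaw 94.27 tilt [ 0.0011 -0.0042] q [ 1.05  0.5  -1.48  1.98  0.55  1.17  0.99] F [ 0.9  0.3 -0.1] 0.5988649930327239
top stop_driver 0.51 32 [0.621 0.033 0.123] ((0.6206570267677307, 0.03368809446692467), (0.015398168005049229, 0.00842692144215107), 0.47844722867012024)
side setting_bar 0.78 489 [0.521 0.029 0.032] ((0.5261862277984619, 0.02771969884634018), (0.17780962586402893, 0.03415200859308243), 4.190306663513184)
side stop_driver 0.66 86 [0.605 0.036 0.119] ((0.605010986328125, 0.03526581451296806), (0.017463399097323418, 0.04540393874049187), 89.75489807128906)
wrist setting_bar 0.57 2914 [0.514 0.024 0.031] ((0.5206781625747681, 0.024115081876516342), (0.16703809797763824, 0.02813510224223137), 3.8662467002868652)
wrist stop_driver 0.95 394 [0.6   0.031 0.119] ((0.6014752388000488, 0.031191399320960045), (0.03775278106331825, 0.012620730325579643), 3.9197425842285156)
top 57 ((0.6202240586280823, 0.03210180997848511), (0.021342074498534203, 0.011965883895754814), 3.6929399967193604)
side 104 ((0.6046543121337891, 0.03526734188199043), (0.017463399097323418, 0.04611733928322792), 89.75489807128906)
```

View pics/c12.png

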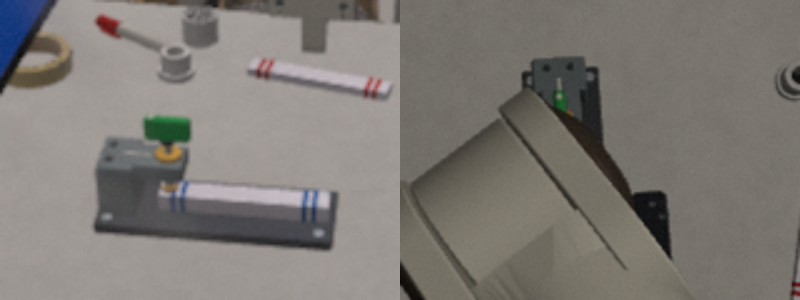

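```bash
python3 -c "
from h import *
st(); print(arm.sign_off())"
```

```text
30.125 [0.4571 0.0331 0.1974] jaw 94.32 tilt [-0.0014 -0.0027] q [ 1.05  0.51 -1.47  1.99  0.55  1.17  0.99] F [-0.3 -0.2 -0.1] 0.598015128599626
the job is handed in; nothing more can be done
None
```

I set the stop and handed the job in at about 30 s. The blue-banded bar lies flat on the plate under the brass foot, and the driver is turned down with the gripper clear of everything.

**Last checks**
- **Bar:** its centre is about 80 mm before the screw axis, so its end is about 10 mm past it. It lies within about 0.5° of the arm's direction, and its top is at about 32 mm, so it is flat on the plate.
- **Driver:** it points 3.7–3.9° (wrist and top cameras) against the stand's 4.2°, which puts it at about 1.5 rad. The side picture shows the foot on the bar. The side camera's own fit was about 0°, still well inside the limits.
- **Forces:** readings stayed within a few N at the end of every move, and the tool was clear at hand-in.
- **Red-banded bar:** I never went near it, and it looks unmoved in the pictures. I did not measure its position again at the end.

**What went wrong on the way:** the first two attempts to grip the bar closed on air. The camera depth showed the finger tips about 36 mm higher than the reported tool position. I corrected for that in every move from then on, and the bar had not moved in the meantime.

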